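Let the raised ram of a dead-weight bonding press down by its ratchet winder

TASK

The weighted ram of the bonding press hangs above the chip, held by the pawl of its ratchet winder. Throw the yellow pawl lever over towards the front, wind the crank up just enough for the pawl to spring clear, then let the crank turn back slowly under the load (the ram never faster than about 3 cm a second). Set the ram down on the chip with the crank still in hand, without forcing it down, and only then let go, so that it stands there by its own weight. Work by the lever and the crank only, and leave the pawl lever over, the crank released and the things lying around undisturbed.

Things in the scene. Friction and masses are not known exactly. Their poses are not given: they have to be found in the camera images.
- press: Bonding press, fixed: base plate 250 x 220 x 22 mm, white frame 231 mm high, upright ram with black weights, on its -y side a shaft with ratchet wheel, brass pawl, pawl lever with yellow knob, crank with red grip. Origin: on the bench under the ram's axis. x to the back (the robot stands at the front, -x), y along the shaft (crank on the -y side), z up. May stand turned by 0.3 rad.
- shaft (a point): Point on the axis of the crank shaft (axis along the press's y, 180 mm above the bench), level with the middle of the red grip's length: the grip's centre circles round this point at 85 mm radius in the press's x-z plane.
- grip_mid (a point): Centre of the red crank grip: cylinder of 24 mm diameter, 88 mm long along the press's y, spinning freely on its spindle; its centre is 50 mm from the crank arm (9 mm thick, 18 mm wide). At the start it is behind the shaft (+x side), the arm pointing 0.1 to 0.8 rad above the level.
- crank: The crank: steel arm 9 x 18 mm in section, 85 mm from shaft axis to grip axis, with the red grip on its spindle. Origin: on the shaft's axis in the plane of the ratchet wheel (96 mm from the middle of the grip's length). Its x axis points along the arm from the shaft towards the grip's axis, its y axis is the press's y.
- winder (a joint): Turn of shaft and crank, rad: 0 at the start, negative when wound up (grip goes down behind the shaft; stop at -0.9), growing as it is let down (grip rises, passes over the top, comes to the front). 1 rad moves the ram 20 mm; letting down takes about 1.9 to 3.1 rad. The load drives it in the letting-down direction with 4 to 10 N at the grip.
- lever (a joint): Pawl lever, rad: 0 as found (leans 0.3 rad to the back, pawl sprung into the wheel), 0.6 thrown over to the front (leans 0.3 rad to the front, pawl sprung outwards), a stop at each end. Turns about the pawl pin, a line along the press's y at its x = -55 mm, z = 226 mm. Stays where it is left; takes about 2 N at the knob.
- lever_knob (a point): Centre of the yellow knob of the pawl lever: upright cylinder of 16 mm diameter, 30 mm long, 73 mm from the pawl pin, 110 mm to the -y side of the ram's axis. It can be reached from above.
- pawl_nose (a point): Nose of the brass pawl: in the press's frame 214 mm high in the wheel, about 230 mm or more when sprung clear. Only a spring joins pawl and lever: under load the nose stays jammed in its tooth though the lever is thrown, and springs out once the crank is wound up by about 0.05 to 0.1 rad (4 to 9 mm at the grip).
- ram: The ram, geared to the crank: steel bar 24 mm square, round orange foot pad of 38 mm diameter, two black weights of 72 mm diameter on top; 2.4 to 3.8 kg in all. Slides straight up and down. Origin: centre of the foot's underside, 108 mm above the bench at the start. The pad is stiff: it gives under 1 mm.
- stage: Stage under the ram, clamped at a height that differs from time to time, with the chip carrier (black, 56 mm square) and on it one chip (copper, 26 mm square) on which the foot comes to rest. Origin: centre of the carrier's top, on which the chip stands, 44 to 64 mm above the bench. The chip is 2 to 7 mm thick, differing from chip to chip and not measured.
- chip_box_mid (a point): Centre of a flat chip box lying on the bench in front of the press, 78 x 78 x 17 mm; to be left alone.
- glue_jar_mid (a point): Centre of an amber glue jar on the bench, 48 mm diameter, 55 mm high; to be left alone.
- driver_grip (a point): Handle of a screwdriver 150 mm long with a blue handle, lying on the bench beside the crank; to be left alone.

How it is judged (in metres and radians):
On the way, in this order (a step that is already met when the one before it is completed fails the run):
1. the pawl lever is thrown over while the ram still hangs up (value of joint lever above 0.45 rad and z of ram in the frame of press above 0.104 m), for 0.1 s.
2. the crank is wound up a little and the pawl springs clear, the ram still up (z of pawl_nose in the frame of press above 0.225 m and z of ram in the frame of press above 0.1 m), for 0.1 s.
3. the ram is set down on the chip while the crank is still in hand (contact force between ram and stage above 8 N and contact force between the fingers and crank above 1 N), for 0.3 s.
At the end, for the whole second after the job is handed in: The ram stands still with its weight on the chip (contact force 15 to 65 N, foot within 8 mm of the carrier's top), the pawl lever is still over (beyond 0.4 rad) and nothing is held (contact force between ram and stage between 15 and 65 N and z of ram in the frame of stage below 0.008 m and linear speed of ram below 0.005 m/s and value of joint lever above 0.4 rad); the robot touches nothing.
It fails at once if the ram moves faster than 0.05 m/s (the crank runs away or the ram is dropped) (linear speed of ram above 0.05 m/s).
It fails at once if the ram is forced or dropped onto the chip with more than 65 N (contact force between ram and stage above 65 N).
It fails at once if the robot touches the ram or the stage with its chip (contact force between any of the fingers, the arm and ram above 2 N or contact force between any of the fingers, the arm and stage above 2 N).
It fails at once if a thing lying around is moved by more than 20 mm (distance of any of chip_box_mid, glue_jar_mid, driver_grip from where it was at the start of the episode above 0.02 m).
It also fails if it takes over 72 s, if anything falls off the work surface, if the arm or the gripper's body presses on something with over 40 N, if the wrist force passes 120 N, or if a joint passes its speed limit or range.

ROBOT

A 7-joint arm with a two-finger parallel gripper is mounted at the origin on the work surface. World frame = base frame: x ahead of the robot, y to its left, z up, the work surface at z = 0. Lengths are in m, angles in degrees, forces in N, time in s.
With the tool pointing down it reaches from about 0.4 to 0.9 m from the base axis. Payload 5.6 kg.
Tool frame: the origin (TCP) lies on the centre line of the jaws, within the pads' length; the fingertips stand env.tcp_to_tips ahead of it and the grasp point (between the pads) lies 6 mm ahead of it (env.tcp_to_tips is the distance from the TCP to the fingertips, in m); z points along the fingers, y is the line along which they close (so a half turn about z gives the same grasp; the last joint's range is limited). The gripper opens to 92 mm and grips with 3 to 60 N. Pads are 20 mm wide; open, the fingers measure 128 mm over their backs; the gripper's body (75 mm by 189 mm) begins 69 mm behind the grasp point.
Start: joints at [-75.745, 26.786, -0.665, 91.828, 0.344, 61.387, -3.226], TCP at [0.187, 0.623, 0.208] pointing down, gripper open.
Joint ranges: [-144.91, 144.91], [-17.63, 115.5], [-89.93, 88.59], [15.96, 139.68], [-74.01, 254.01], [8.47, 105.57], [-167.45, 167.45]. Speed limits (degrees/s): [147.25, 147.25, 180, 180, 180, 180, 180].

INTERFACE

Orientations are given as [roll, pitch, yaw] about the fixed x, y, z axes, in that order (R = Rz(yaw) Ry(pitch) Rx(roll)).
In Python, from station import env gives the robot as it stands.
- The arm moves only by the tool step_arm, never from a script. Its argument "plan" is a list of rows, each an object of numbers: "x", "y", "z": the shift along the tool's x, y, z in m; "wx", "wy", "wz": the turn, a rotation vector about the tool's x, y, z in degrees; "grip": the closure, from 0 (fully open) to 1 (shut). A call has 1 to 10 rows; each row is the pose to reach, as a shift and turn from the pose commanded when the call began, along the tool's axes at that moment; what a row does not reach only later rows make up. A row lasts 1/10 s, in which the tool goes at most 50 mm and 8.59 degrees, less where a joint would pass 70% of its speed; a pose out of reach is approached as far as the arm can. A call with a gripper value outside its range is refused whole. The fingers move at their own pace and stop on an object; "grip_force" is the grip in N (left out, the last holds). Time passes only in rows, so rows that repeat a pose let the fingers close. It gives the time, the measured TCP pose, the force, the opening and the grip force at its end, in the units of the state.
- env.get_state(): the state, without advancing time (a new reading comes with each control period).
- env.snapshot(name): name is "side" or "top" or "wrist"; returns a dict with "pixels" (384x512x3 uint8, red, green, blue), "mtx" (3x3 intrinsics, pixels), "R" (3x3) and "t" (3): a world point X has camera coordinates R X + t; the wrist camera has in their place "T_tool_cam" (4x4, takes a point from camera to tool coordinates, whose origin is the TCP and whose axes are the flange's). Camera axes: x right, y down, z forward; pixel columns grow to the right and rows downward; lengths in m; the calibration is good to about 2 mm. A picture is of the moment at which its call begins: read the wrist's pose just before it. There is no depth.
- env.sign_off(): hands the job in; it is judged then, once.
The state is a dict: "clock": time; "q": joint angles; "joint_vel": joint speeds; "effort": joint torques, N m; "ee_pos": TCP position; "eef_rot": TCP orientation; "force": force on the tool from outside, world axes, zero at the start; "torque": the same for the moment, N m; "opening": finger opening in m; "grip_force": force on a finger pad.
Only numpy, scipy, OpenCV 4.12 (cv2) and the standard library are available. Lean on these libraries where they do the work, as an engineer would, in place of code of your own. Each camera call takes 0.05 s, during which the arm holds its last target. There are 200 camera calls.

## Working session

There is one attempt and no reset: what is moved stays moved. The work goes in short steps, Python scripts to look and compute and a tool call to move; the robot and the scene stay as the last step left them, time stands still between calls to the robot, and variables do not carry over. Pictures are saved under pics/ and viewed, at most 10 in all, crops included, and the job is handed in when it is done.

Besides the shell and the picture viewer there is one more tool, called as name([rows], argument=value, ...), one row to a line, values as JSON. step_arm: Moves the arm, as the interface text tells. Its arguments: {"type":"object","properties":{"plan":{"type":"array"},"grip_force":{"type":"number"}},"required":["plan"]}

```bash
mkdir -p pics; ls; python3 - <<'E'
from station import env
import cv2,numpy as np
s=env.get_state();print(s,env.tcp_to_tips)
ims=[]
for n in("side","top"):
    d=env.snapshot(n);np.savez(f"{n}0.npz",**d);ims.append(d["pixels"])
    print(n,d["mtx"].tolist(),d["R"].round(3).tolist(),d["t"].tolist())
    cv2.imwrite(f"pics/{n}0.png",cv2.resize(d["pixels"][:,:,::-1],(800,600)))
E
```

```text
pics
{'clock': 0.0, 'q': array([-75.74407016,  26.83549415,  -0.66226536,  91.8819654 ,
         0.34234133,  61.38804715,  -3.22408226]), 'joint_vel': array([-0.06486054, -0.03634184, -0.03208135,  0.05901334,  0.00222938,
       -0.05197313, -0.01169158]), 'effort': array([-3.98755783e-04, -5.20556903e+01, -1.30198975e-02, -2.43746299e+01,
       -5.66710322e-02,  1.74006284e-02,  1.79264912e-04]), 'ee_pos': array([0.18690937, 0.62190458, 0.20723854]), 'eef_rot': array([-1.79896698e+02,  7.09815629e-03,  1.63275425e+02]), 'force': array([ 0.37526073,  0.46253203, -0.35146322]), 'torque': array([-0.01787746,  0.01841223, -0.00816666]), 'grip_force': 0.0, 'opening': 0.0921174947742902} 0.025
side [[458.9329347738488, 0.0, 252.203254329179], [0.0, 458.9329347738488, 191.40201218176944], [0.0, 0.0, 1.0]] [[0.989, -0.15, 0.004], [-0.096, -0.654, -0.75], [0.115, 0.741, -0.661]] [-0.5387954493040459, 0.22065434726132135, 1.0231104313893487]
top [[492.23931303987433, 0.0, 256.35490085442416], [0.0, 492.23931303987433, 189.02266126350673], [0.0, 0.0, 1.0]] [[0.025, -0.999, 0.025], [-0.987, -0.029, -0.158], [0.159, -0.021, -0.987]] [-0.0007358504332831189, 0.5763969375445924, 1.3182020047297838]
```

View pics/side0.png

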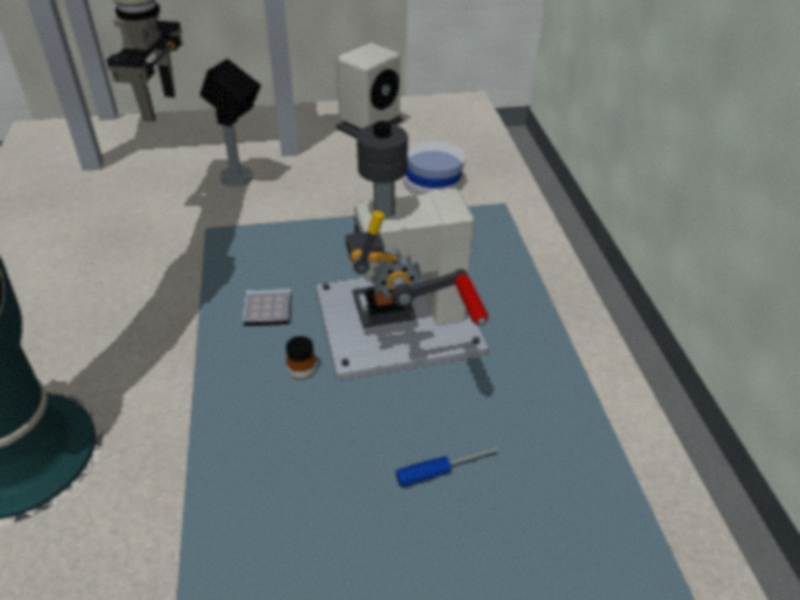

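View pics/top0.png

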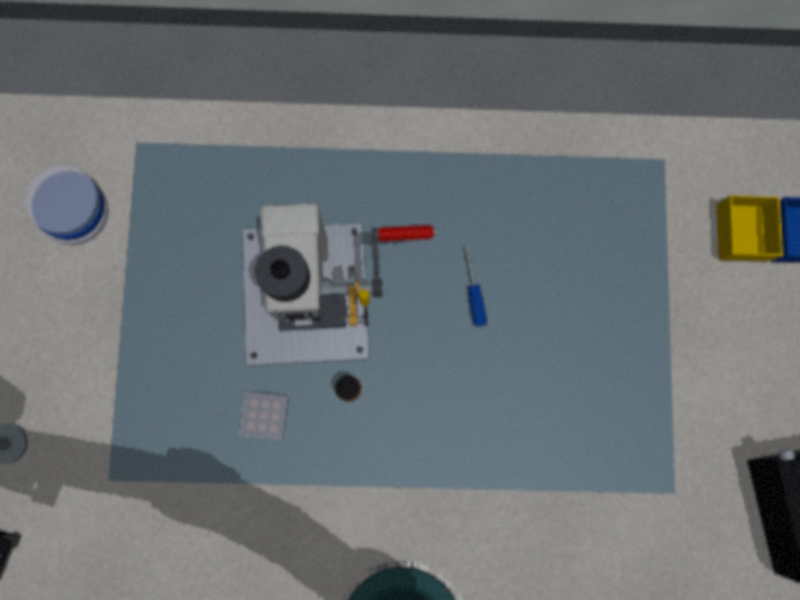

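The side view shows the red grip at about (472,298) and the yellow knob at (376,222). In the top view they are at (407,233) and (361,292), and the base plate's bolts are near (250,237), (254,355) and (360,350). Next I triangulate these.

```bash
cat > h.py <<'E'
import cv2,numpy as np
def ray(d,u,v):
    c=-d["R"].T@d["t"]; r=d["R"].T@np.linalg.solve(d["mtx"],[u,v,1.]); return c,r/np.linalg.norm(r)
def plane(d,u,v,z):
    c,r=ray(d,u,v); return c+r*(z-c[2])/r[2]
def tri(d1,p1,d2,p2):
    c1,r1=ray(d1,*p1);c2,r2=ray(d2,*p2)
    s=np.linalg.lstsq(np.c_[r1,-r2],c2-c1,rcond=None)[0]
    a,b=c1+s[0]*r1,c2+s[1]*r2
    return (a+b)/2,np.linalg.norm(a-b)
def mask(d,h0,h1,roi,s0=150,v0=80):
    h=cv2.cvtColor(d["pixels"],cv2.COLOR_RGB2HSV)
    m=(cv2.inRange(h,(h0,s0,v0),(h1,255,255)))
    k=np.zeros_like(m);x0,y0,x1,y1=roi;k[y0:y1,x0:x1]=m[y0:y1,x0:x1];return k
def ends(m):
    p=np.argwhere(m)[:,::-1].astype(float);c=p.mean(0);w=np.linalg.svd(p-c,full_matrices=False)[2][0]
    t=(p-c)@w;return c,c+w*t.min(),c+w*t.max(),len(p)
E
python3 - <<'E'
from h import *
S=dict(np.load("side0.npz"));T=dict(np.load("top0.npz"))
k=.64
rs=ends(mask(S,0,6,(270,150,330,220)));rt=ends(mask(T,0,6,(230,130,290,165)))
print(rs,rt)
print("grip c",tri(S,rs[0],T,rt[0]))
for a in(1,2):
  for b in(1,2): print(a,b,tri(S,rs[a],T,rt[b]))
ys=ends(mask(S,22,32,(220,120,260,175)));yt=ends(mask(T,22,32,(215,170,245,215)))
print(ys,yt);print("knob c",tri(S,ys[0],T,yt[0]))
# base plate corners, top view
B=[plane(T,u*k,v*k,.022)[:2] for u,v in((251,237),(254,355),(360,350))]
print("bolts",np.round(B,3))
# plate outline via bright grey front edge
for n,z,u,v in(("fl",.022,247,364),("fr",.022,368,358),("bl",.022,244,230)):print(n,plane(T,u*k,v*k,z).round(3))
print("weight",plane(T,280*k,269*k,.34).round(3))
for n,z,u,v in(("box",.017,264,415),("jar",.055,348,387),("drv h",.012,477,304),("drv tip",.006,466,246)):print(n,plane(T,u*k,v*k,z).round(3))
cv2.imwrite("pics/c1.png",np.hstack([cv2.resize(S["pixels"][100:240,190:330,::-1],(400,400),interpolation=cv2.INTER_CUBIC),cv2.resize(T["pixels"][120:240,150:270+20,::-1][:,:140],(400,343),interpolation=cv2.INTER_CUBIC)[:400] if 0 else cv2.resize(T["pixels"][120:260,150:290,::-1],(400,400),interpolation=cv2.INTER_CUBIC)]))
E
```

```text
(array([300.53191489, 190.18794326]), array([293.61972089, 175.65656231]), array([307.30539595, 204.42771048]), 282) (array([259.09734513, 148.72123894]), array([242.86710125, 149.63220385]), array([276.09917563, 147.76696671]), 226)
grip c (array([0.65128932, 0.01417818, 0.20226115]), np.float64(0.002438531575122931))
1 1 (array([0.64516809, 0.05430243, 0.21045716]), np.float64(0.003505055731201046))
1 2 (array([ 0.62967541, -0.02301138,  0.27707785]), np.float64(0.015555723292528452))
2 1 (array([0.67566944, 0.05446044, 0.11831172]), np.float64(0.012349128831536715))
2 2 (array([ 0.65584948, -0.02817528,  0.19935042]), np.float64(0.0022972732977786996))
(array([240.26666667, 141.95555556]), array([242.69937003, 134.8963979 ]), array([237.74996714, 149.25845117]), 90) (array([232.2962963 , 189.72222222]), array([230.6221612 , 185.73853803]), array([234.43707965, 194.81631817]), 54)
knob c (array([0.53139569, 0.07444413, 0.29703991]), np.float64(0.0025338906558317444))
bolts [[0.679 0.289]
 [0.465 0.272]
 [0.479 0.084]]
fl [0.449 0.283 0.022]
fr [0.465 0.07  0.022]
bl [0.692 0.302 0.022]
weight [0.561 0.189 0.34 ]
box [0.361 0.249 0.017]
jar [0.412 0.102 0.055]
drv h [ 0.57  -0.125  0.012]
drv tip [ 0.679 -0.104  0.006]
```

View pics/c1.png

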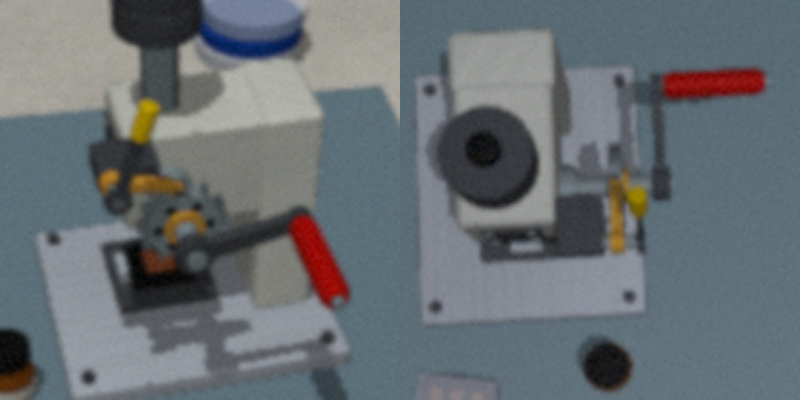

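The crop confirms the layout. Press yaw is about 0.08 rad, with the ram at (0.556, 0.187), knob at (0.531, 0.074, 0.297), grip at (0.651, 0.014, 0.202) and arm elevation about 0.26 rad. In the press frame this puts the grip at x≈82 mm, y≈-180 mm, which agrees with the sizes given. I'll swing around in front of the press with the jaws along the press's x.

step_arm([
  {"x": -0.03, "y": -0.02, "z": -0.05, "wz": 5},
  {"x": -0.383, "y": -0.535, "z": -0.153, "wz": 68.7},
  {"x": -0.383, "y": -0.535, "z": -0.153, "wz": 68.7},
  {"x": -0.383, "y": -0.535, "z": -0.153, "wz": 68.7},
  {"x": -0.383, "y": -0.535, "z": -0.153, "wz": 68.7},
  {"x": -0.383, "y": -0.535, "z": -0.153, "wz": 68.7},
  {"x": -0.383, "y": -0.535, "z": -0.153, "wz": 68.7},
  {"x": -0.383, "y": -0.535, "z": -0.153, "wz": 68.7},
  {"x": -0.383, "y": -0.535, "z": -0.153, "wz": 68.7},
  {"x": -0.383, "y": -0.535, "z": -0.153, "wz": 68.7},
])

```text
schema error: expected keys x, y, z, wx, wy, wz, grip
```

```bash
cat > go.py <<'E'
import sys,numpy as np
from station import env
from scipy.spatial.transform import Rotation as R
def rel(p,yaw=94.6):
    s=env.get_state();A=R.from_euler("xyz",s["eef_rot"],degrees=True);B=R.from_euler("xyz",[180,0,yaw],degrees=True)
    print("t",s["clock"],"pos",s["ee_pos"].round(4),"rot",s["eef_rot"].round(1),"F",s["force"].round(1),"open",round(s["opening"],4))
    print("shift",A.inv().apply(np.array(p)-s["ee_pos"]).round(4),"turn",(A.inv()*B).as_rotvec(degrees=True).round(1))
if __name__=="__main__": rel([float(a) for a in sys.argv[1:4]])
E
python3 go.py 0.45 0.04 0.36
```

```text
t 0.1 pos [0.1869 0.622  0.2073] rot [-179.9    0.   163.3] F [-0.4  0.5  0.8] open 0.0917
shift [-0.4194 -0.4819 -0.1519] turn [-0.1  0.1 68.7]
```

step_arm([
  {"x": -0.03, "y": -0.02, "z": -0.05, "wx": 0, "wy": 0, "wz": 5, "grip": 0},
  {"x": -0.383, "y": -0.535, "z": -0.153, "wx": 0, "wy": 0, "wz": 68.7, "grip": 0},
  {"x": -0.383, "y": -0.535, "z": -0.153, "wx": 0, "wy": 0, "wz": 68.7, "grip": 0},
  {"x": -0.383, "y": -0.535, "z": -0.153, "wx": 0, "wy": 0, "wz": 68.7, "grip": 0},
  {"x": -0.383, "y": -0.535, "z": -0.153, "wx": 0, "wy": 0, "wz": 68.7, "grip": 0},
  {"x": -0.383, "y": -0.535, "z": -0.153, "wx": 0, "wy": 0, "wz": 68.7, "grip": 0},
  {"x": -0.383, "y": -0.535, "z": -0.153, "wx": 0, "wy": 0, "wz": 68.7, "grip": 0},
  {"x": -0.383, "y": -0.535, "z": -0.153, "wx": 0, "wy": 0, "wz": 68.7, "grip": 0},
  {"x": -0.383, "y": -0.535, "z": -0.153, "wx": 0, "wy": 0, "wz": 68.7, "grip": 0},
  {"x": -0.383, "y": -0.535, "z": -0.153, "wx": 0, "wy": 0, "wz": 68.7, "grip": 0},
])

```text
clock: 1.1
ee_pos: [0.3421, 0.1763, 0.3279]
eef_rot: [-180.0, -0.0, 94.5]
force: [0.7, 0.3, 1.0]
opening: 0.0918
grip_force: 0.0
```

```bash
python3 go.py 0.45 0.04 0.36
```

```text
t 1.1 pos [0.3421 0.1763 0.3279] rot [-180.    -0.    94.5] F [0.7 0.3 1. ] open 0.0918
shift [-0.1444  0.0968 -0.0321] turn [-0.  -0.  -0.1]
```

step_arm([
  {"x": -0.05, "y": 0.0, "z": -0.035, "wx": 0, "wy": 0, "wz": 0, "grip": 0.45},
  {"x": -0.1, "y": 0.03, "z": -0.035, "wx": 0, "wy": 0, "wz": 0, "grip": 0.45},
  {"x": -0.144, "y": 0.06, "z": -0.035, "wx": 0, "wy": 0, "wz": 0, "grip": 0.45},
  {"x": -0.144, "y": 0.1, "z": -0.035, "wx": 0, "wy": 0, "wz": 0, "grip": 0.45},
  {"x": -0.144, "y": 0.1, "z": -0.035, "wx": 0, "wy": 0, "wz": 0, "grip": 0.45},
  {"x": -0.144, "y": 0.1, "z": -0.035, "wx": 0, "wy": 0, "wz": 0, "grip": 0.45},
])

```text
clock: 1.7
ee_pos: [0.4534, 0.0426, 0.3619]
eef_rot: [-179.9, 0.1, 94.5]
force: [-1.4, 0.1, 0.6]
opening: 0.0506
grip_force: 0.0
```

```bash
python3 go.py 0.531 0.074 0.36; python3 - <<'E'
from station import env
import cv2,numpy as np
from h import *
from scipy.spatial.transform import Rotation as R
s=env.get_state();d=env.snapshot("wrist")
A=R.from_euler("xyz",s["eef_rot"],degrees=True).as_matrix();M=np.eye(4);M[:3,:3]=A;M[:3,3]=s["ee_pos"]
W=np.linalg.inv(M@d["T_tool_cam"]);d["R"]=W[:3,:3];d["t"]=W[:3,3]
np.savez("wrist1.npz",**d)
cv2.imwrite("pics/w1.png",cv2.resize(d["pixels"][:,:,::-1],(800,600)))
for n,X in(("knob",(.531,.074,.297)),("grip",(.651,.014,.202))):
    c=d["mtx"]@(d["R"]@np.array(X)+d["t"]);print(n,c[:2]/c[2]*800/512)
m=mask(d,22,32,(0,0,512,384));n,l,st,ce=cv2.connectedComponentsWithStats(m)
print([(st[i],ce[i].round(1),plane(d,*ce[i],.297).round(4)) for i in range(1,n) if st[i][4]>60])
m=mask(d,0,6,(0,0,512,384))
if m.any():
    e=ends(m);print(e,plane(d,*e[0],.202))
E
```

```text
t 1.7 pos [0.4534 0.0426 0.3619] rot [-1.799e+02  1.000e-01  9.450e+01] F [-1.4  0.1  0.6] open 0.0506
shift [0.0252 0.0799 0.0017] turn [-0.1  0.1 -0.1]
knob [544.42038186 270.9162687 ]
grip [644.97108761 336.11621087]
[(array([331, 162,  33,  22, 522], dtype=int32), array([347.2, 172.1]), array([0.5298, 0.075 , 0.297 ]))]
(array([411.61119293, 212.83063328]), array([416.3445707 , 178.93107633]), array([406.7253631, 247.8220231]), 1358) [0.64893357 0.01679667 0.202     ]
```

View pics/w1.png

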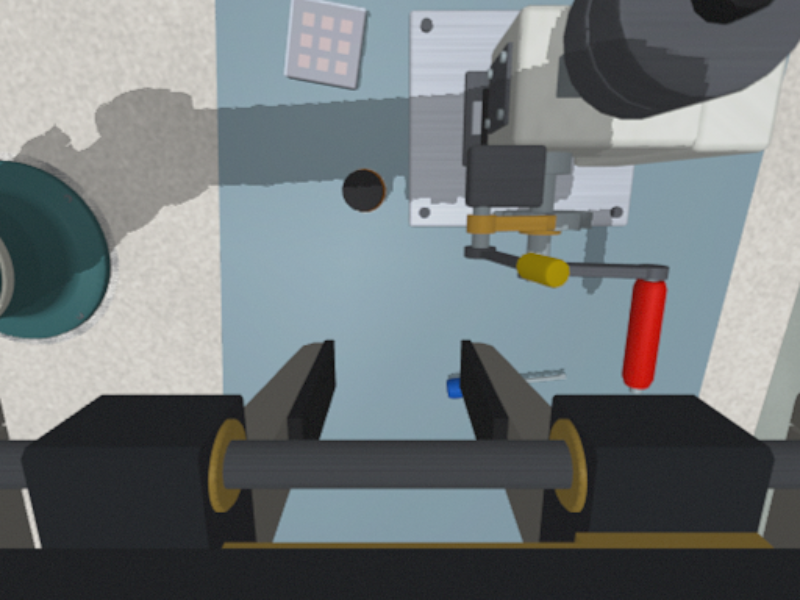

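The knob at (543,270) and grip at (643,335) agree with the triangulated points. I'll go over the knob and down.

step_arm([
  {"x": 0.013, "y": 0.041, "z": 0, "wx": 0, "wy": 0, "wz": 0, "grip": 0.45},
  {"x": 0.026, "y": 0.082, "z": 0, "wx": 0, "wy": 0, "wz": 0, "grip": 0.45},
  {"x": 0.026, "y": 0.082, "z": 0.0, "wx": 0, "wy": 0, "wz": 0, "grip": 0.45},
  {"x": 0.026, "y": 0.082, "z": 0.02, "wx": 0, "wy": 0, "wz": 0, "grip": 0.45},
  {"x": 0.026, "y": 0.082, "z": 0.04, "wx": 0, "wy": 0, "wz": 0, "grip": 0.45},
  {"x": 0.026, "y": 0.082, "z": 0.055, "wx": 0, "wy": 0, "wz": 0, "grip": 0.45},
  {"x": 0.026, "y": 0.082, "z": 0.055, "wx": 0, "wy": 0, "wz": 0, "grip": 0.45},
])

```text
clock: 2.45
ee_pos: [0.5302, 0.076, 0.3062]
eef_rot: [-179.8, -0.0, 94.7]
force: [0.2, 0.8, 0.2]
opening: 0.0505
grip_force: 0.0
```

step_arm([
  {"x": 0, "y": -0.01, "z": 0, "wx": 0, "wy": 0, "wz": 0, "grip": 0.45},
  {"x": 0, "y": -0.02, "z": 0, "wx": 0, "wy": 0, "wz": 0, "grip": 0.45},
  {"x": 0, "y": -0.027, "z": 0, "wx": 0, "wy": 0, "wz": 0, "grip": 0.45},
  {"x": 0, "y": -0.033, "z": 0, "wx": 0, "wy": 0, "wz": 0, "grip": 0.45},
  {"x": 0, "y": -0.039, "z": 0, "wx": 0, "wy": 0, "wz": 0, "grip": 0.45},
  {"x": 0, "y": -0.044, "z": 0, "wx": 0, "wy": 0, "wz": 0, "grip": 0.45},
  {"x": 0, "y": -0.048, "z": 0, "wx": 0, "wy": 0, "wz": 0, "grip": 0.45},
  {"x": 0, "y": -0.052, "z": 0, "wx": 0, "wy": 0, "wz": 0, "grip": 0.45},
  {"x": 0, "y": -0.052, "z": 0, "wx": 0, "wy": 0, "wz": 0, "grip": 0.45},
])

```text
clock: 3.35
ee_pos: [0.4807, 0.0712, 0.3077]
eef_rot: [-180.0, -0.0, 94.6]
force: [0.6, 0.2, 0.7]
opening: 0.05
grip_force: 0.0
```

step_arm([
  {"x": 0, "y": -0.003, "z": 0, "wx": 0, "wy": 0, "wz": 0, "grip": 0.45},
  {"x": 0, "y": -0.006, "z": 0, "wx": 0, "wy": 0, "wz": 0, "grip": 0.45},
  {"x": 0, "y": -0.006, "z": 0, "wx": 0, "wy": 0, "wz": 0, "grip": 0.45},
])

```text
clock: 3.65
ee_pos: [0.4748, 0.0707, 0.3077]
eef_rot: [-180.0, -0.0, 94.6]
force: [-0.2, -0.7, 0.3]
opening: 0.0505
grip_force: 0.0
```

```bash
cat > look.py <<'E'
import sys
from station import env
from h import *
n=sys.argv[1]
S=env.snapshot("side");T=env.snapshot("top")
np.savez(f"side{n}.npz",**S);np.savez(f"top{n}.npz",**T)
cv2.imwrite(f"pics/l{n}.png",np.hstack([cv2.resize(S["pixels"][100:240,190:330,::-1],(400,400),interpolation=cv2.INTER_CUBIC),cv2.resize(T["pixels"][120:260,150:290,::-1],(400,400),interpolation=cv2.INTER_CUBIC)]))
E
python3 look.py 1; python3 - <<'E'
from h import *
for n in "01":
    S=dict(np.load(f"side{n}.npz"));e=ends(mask(S,22,32,(200,110,260,160)));print(e)
E
```

```text
(array([240.26666667, 141.95555556]), array([242.69937003, 134.8963979 ]), array([237.74996714, 149.25845117]), 90)
(array([240.13684211, 142.10526316]), array([242.55983447, 135.19633653]), array([237.64009812, 149.22448535]), 95)
```

View pics/l1.png

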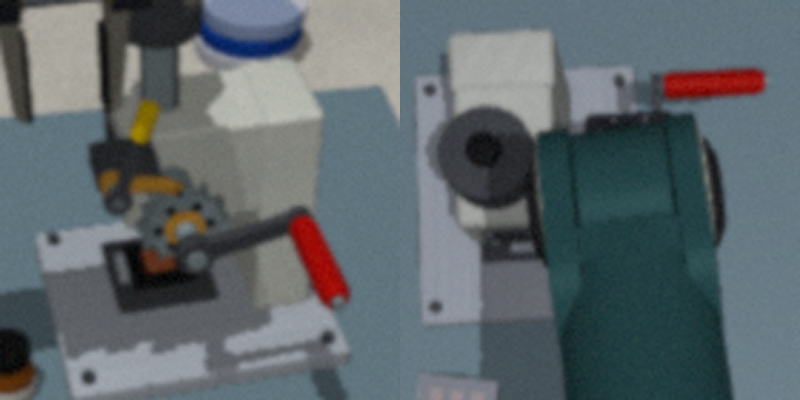

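The knob has not moved: it is still at crop (147,120), and the rear fingertip is at crop (110,105). I'll check the tip projection.

```bash
python3 - <<'E'
from h import *
from station import env
S=dict(np.load("side1.npz"))
for n,X in(("reartip",(.505,.073,.283)),("rear_up",(.505,.073,.33)),("fronttip",(.445,.068,.283)),("knob",(.531,.074,.297)),("knobtop",(.535,.074,.311))):
    c=S["mtx"]@(S["R"]@np.array(X)+S["t"]);p=c[:2]/c[2];print(n,p.round(1),"crop",((p-[190,100])*400/140).round(0))
s=env.get_state();d=env.snapshot("wrist")
from scipy.spatial.transform import Rotation as R
M=np.eye(4);M[:3,:3]=R.from_euler("xyz",s["eef_rot"],degrees=True).as_matrix();M[:3,3]=s["ee_pos"]
W=np.linalg.inv(M@d["T_tool_cam"]);d["R"]=W[:3,:3];d["t"]=W[:3,3]
T=dict(np.load("wrist1.npz"))
g=[]
for q in(T,d):
    m=mask(q,22,32,(0,0,512,384));n,l,st,ce=cv2.connectedComponentsWithStats(m);i=1+np.argmax(st[1:,4]);g.append(ce[i]);print(st[i],ce[i])
print(tri(T,g[0],d,g[1]))
cv2.imwrite("pics/w2.png",d["pixels"][:,:,::-1])
E
```

```text
reartip [228.4 148.9] crop [110. 140.]
rear_up [227.7 129.8] crop [108.  85.]
fronttip [199.4 152.8] crop [ 27. 151.]
knob [240.7 142. ] crop [145. 120.]
knobtop [242.6 136.2] crop [150. 103.]
[331 162  33  22 522] [347.16666667 172.13984674]
[315 208  40  33 815] [334.59877301 223.97546012]
(array([0.52975881, 0.07507724, 0.29785353]), np.float64(0.0005510221666611758))
```

View pics/w2.png

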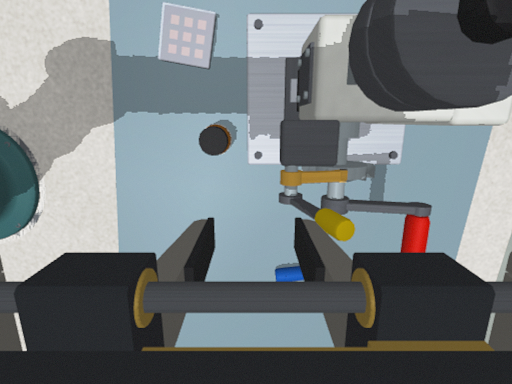

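The wrist picture shows the knob at (335,224), tilted and untouched, beside the right fingertip at (298,220). I'll check where the fingertips really are.

```bash
python3 - <<'E'
from h import *
from station import env
d=env.snapshot("wrist")
C=np.linalg.inv(d["T_tool_cam"]);print(d["T_tool_cam"].round(3))
for X in [(x,y,z) for z in(0,.006,.025) for y in(.025,-.025) for x in(-.01,.01)]:
    c=d["mtx"]@(C@np.array([*X,1]))[:3];print(X,(c[:2]/c[2]).round(1))
print(env.tcp_to_tips)
S=dict(np.load("side1.npz"))
cv2.imwrite("pics/s1.png",cv2.resize(S["pixels"][60:180,170:290,::-1],(600,600),interpolation=cv2.INTER_CUBIC))
E
```

```text
[[ 0.001 -0.97  -0.244  0.069]
 [ 1.     0.001  0.    -0.   ]
 [ 0.    -0.244  0.97  -0.176]
 [ 0.     0.     0.     1.   ]]
(-0.01, 0.025, 0) [292.3 243.2]
(0.01, 0.025, 0) [293.3 214.5]
(-0.01, -0.025, 0) [216.9 243.1]
(0.01, -0.025, 0) [215.9 214.4]
(-0.01, 0.025, 0.006) [291.1 239.5]
(0.01, 0.025, 0.006) [292.1 211.6]
(-0.01, -0.025, 0.006) [218.  239.5]
(0.01, -0.025, 0.006) [217.1 211.5]
(-0.01, 0.025, 0.025) [288.  229.3]
(0.01, 0.025, 0.025) [288.8 203.6]
(-0.01, -0.025, 0.025) [221.1 229.3]
(0.01, -0.025, 0.025) [220.3 203.6]
0.025
```

View pics/s1.png

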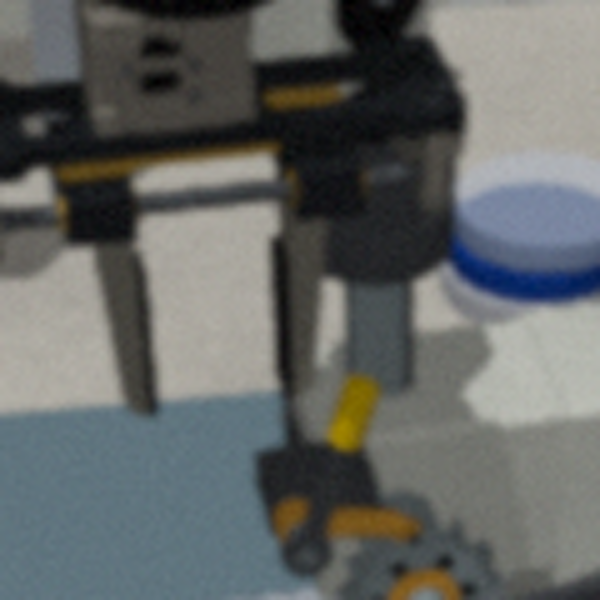

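Side and wrist pictures both put the fingertips about level with the TCP (side front tip at (200,142), so z≈0.309). They are not 25 mm ahead as stated, so the rear finger passed over the knob. I'll go back and come down 22 mm lower.

step_arm([
  {"x": 0, "y": 0, "z": -0.025, "wx": 0, "wy": 0, "wz": 0, "grip": 0.45},
  {"x": 0, "y": 0.03, "z": -0.025, "wx": 0, "wy": 0, "wz": 0, "grip": 0.45},
  {"x": 0, "y": 0.058, "z": -0.025, "wx": 0, "wy": 0, "wz": 0, "grip": 0.45},
  {"x": 0, "y": 0.058, "z": -0.02, "wx": 0, "wy": 0, "wz": 0, "grip": 0.45},
  {"x": 0, "y": 0.058, "z": 0.0, "wx": 0, "wy": 0, "wz": 0, "grip": 0.45},
  {"x": 0, "y": 0.058, "z": 0.015, "wx": 0, "wy": 0, "wz": 0, "grip": 0.45},
  {"x": 0, "y": 0.058, "z": 0.022, "wx": 0, "wy": 0, "wz": 0, "grip": 0.45},
  {"x": 0, "y": 0.058, "z": 0.022, "wx": 0, "wy": 0, "wz": 0, "grip": 0.45},
])

```text
clock: 4.65
ee_pos: [0.532, 0.0753, 0.2849]
eef_rot: [-179.9, 0.0, 94.6]
force: [0.6, -0.3, 0.5]
opening: 0.0505
grip_force: 0.0
```

step_arm([
  {"x": 0, "y": -0.01, "z": 0, "wx": 0, "wy": 0, "wz": 0, "grip": 0.45},
  {"x": 0, "y": -0.018, "z": 0, "wx": 0, "wy": 0, "wz": 0, "grip": 0.45},
  {"x": 0, "y": -0.024, "z": 0, "wx": 0, "wy": 0, "wz": 0, "grip": 0.45},
  {"x": 0, "y": -0.03, "z": 0, "wx": 0, "wy": 0, "wz": 0, "grip": 0.45},
  {"x": 0, "y": -0.035, "z": 0, "wx": 0, "wy": 0, "wz": 0, "grip": 0.45},
  {"x": 0, "y": -0.04, "z": 0, "wx": 0, "wy": 0, "wz": 0, "grip": 0.45},
])

```text
clock: 5.25
ee_pos: [0.493, 0.0723, 0.2862]
eef_rot: [179.9, -0.0, 94.6]
force: [2.5, -0.2, 1.5]
opening: 0.0505
grip_force: 1.3
```

Contact at about 2.5 N, as expected. I'll continue to the stop.

step_arm([
  {"x": 0, "y": -0.004, "z": 0, "wx": 0, "wy": 0, "wz": 0, "grip": 0.45},
  {"x": 0, "y": -0.008, "z": 0, "wx": 0, "wy": 0, "wz": 0, "grip": 0.45},
  {"x": 0, "y": -0.012, "z": 0, "wx": 0, "wy": 0, "wz": 0, "grip": 0.45},
  {"x": 0, "y": -0.012, "z": 0, "wx": 0, "wy": 0, "wz": 0, "grip": 0.45},
])

```text
clock: 5.65
ee_pos: [0.4807, 0.0713, 0.2858]
eef_rot: [-180.0, -0.0, 94.6]
force: [2.1, 0.3, 3.4]
opening: 0.0508
grip_force: 1.2
```

```bash
python3 look.py 2; python3 - <<'E'
from h import *
for n in "12":
    S=dict(np.load(f"side{n}.npz"));e=ends(mask(S,22,32,(200,110,260,160)));print(e)
for a in(0,.3,.45,.6):
    x=-.055+.073*np.sin(.3-a);z=.226+.073*np.cos(.3-a);X=np.array([.5555+x*.997+.11*.08,.187+x*.08-.11*.997,z])
    c=S["mtx"]@(S["R"]@X+S["t"]);print(a,X.round(3),c[:2]/c[2])
E
```

```text
(array([240.13684211, 142.10526316]), array([242.55983447, 135.19633653]), array([237.64009812, 149.22448535]), 95)
(array([224.78021978, 143.47252747]), array([223.47980897, 136.71521807]), array([226.18495958, 150.77196038]), 91)
0 [0.531 0.075 0.296] [240.66057745 142.3071137 ]
0.3 [0.509 0.073 0.299] [230.32013286 142.36236664]
0.45 [0.499 0.072 0.298] [225.08348063 143.38314323]
0.6 [0.488 0.071 0.296] [219.98356966 145.04094718]
```

step_arm([
  {"x": 0, "y": -0.004, "z": 0, "wx": 0, "wy": 0, "wz": 0, "grip": 0.45},
  {"x": 0, "y": -0.008, "z": 0, "wx": 0, "wy": 0, "wz": 0, "grip": 0.45},
  {"x": 0, "y": -0.011, "z": 0, "wx": 0, "wy": 0, "wz": 0, "grip": 0.45},
  {"x": 0, "y": -0.011, "z": 0, "wx": 0, "wy": 0, "wz": 0, "grip": 0.45},
])

```text
clock: 6.15
ee_pos: [0.4704, 0.0703, 0.2857]
eef_rot: [179.9, 0.0, 94.6]
force: [6.1, 0.3, -2.4]
opening: 0.0505
grip_force: 2.5
```

```bash
python3 look.py 3; python3 - <<'E'
from h import *
S=dict(np.load(f"side3.npz"));print(ends(mask(S,22,32,(200,110,260,160))))
E
python3 go.py 0.647 0.0155 0.30
```

```text
(array([219.84269663, 145.03370787]), array([216.72698547, 138.64543221]), array([223.00197585, 151.51131299]), 89)
t 6.25 pos [0.4705 0.0703 0.2857] rot [179.9   0.   94.6] F [ 6.2 -0.  -1.1] open 0.0505
shift [-0.0687  0.1716 -0.014 ] turn [ 0.1  0.  -0. ]
```

The lever is fully over: the knob at (219.8,145.0) matches the 0.6 rad prediction. I'll retreat and go over the crank grip.

step_arm([
  {"x": 0, "y": 0.006, "z": -0.01, "wx": 0, "wy": 0, "wz": 0, "grip": 0.45},
  {"x": 0, "y": 0.006, "z": -0.055, "wx": 0, "wy": 0, "wz": 0, "grip": 0.35},
  {"x": -0.03, "y": 0.04, "z": -0.06, "wx": 0, "wy": 0, "wz": 0, "grip": 0.35},
  {"x": -0.07, "y": 0.07, "z": -0.06, "wx": 0, "wy": 0, "wz": 0, "grip": 0.35},
  {"x": -0.07, "y": 0.12, "z": -0.05, "wx": 0, "wy": 0, "wz": 0, "grip": 0.35},
  {"x": -0.07, "y": 0.174, "z": -0.03, "wx": 0, "wy": 0, "wz": 0, "grip": 0.35},
  {"x": -0.07, "y": 0.1745, "z": -0.01, "wx": 0, "wy": 0, "wz": 0, "grip": 0.35},
  {"x": -0.07, "y": 0.1745, "z": -0.01, "wx": 0, "wy": 0, "wz": 0, "grip": 0.35},
])

```text
clock: 7.05
ee_pos: [0.6481, 0.015, 0.2912]
eef_rot: [-179.4, 0.1, 94.6]
force: [-0.2, 0.2, -1.0]
opening: 0.0598
grip_force: 0.0
```

```bash
python3 go.py 0.65 0.015 0.188; python3 - <<'E'
from station import env
from h import *
from scipy.spatial.transform import Rotation as R
s=env.get_state();d=env.snapshot("wrist")
M=np.eye(4);M[:3,:3]=R.from_euler("xyz",s["eef_rot"],degrees=True).as_matrix();M[:3,3]=s["ee_pos"]
W=np.linalg.inv(M@d["T_tool_cam"]);d["R"]=W[:3,:3];d["t"]=W[:3,3]
T=dict(np.load("wrist1.npz"))
m=mask(d,0,6,(0,0,512,384));e=ends(m);print(e)
f=ends(mask(T,0,6,(0,0,512,384)))
print(tri(T,f[0],d,e[0]),plane(d,*e[0],.202))
cv2.imwrite("pics/w3.png",d["pixels"][:,:,::-1])
E
```

```text
t 7.05 pos [0.6481 0.015  0.2912] rot [-1.794e+02  1.000e-01  9.460e+01] F [-0.2  0.2 -1. ] open 0.0598
shift [1.000e-04 2.900e-03 1.031e-01] turn [-0.6  0.1 -0. ]
(array([258.89107413, 193.93141704]), array([259.13020366, 149.95177246]), array([258.64062665, 239.99260871]), 1983)
(array([0.65150747, 0.01527456, 0.19775005]), np.float64(0.0006300437344225596)) [0.65137628 0.01603377 0.202     ]
```

View pics/w3.png

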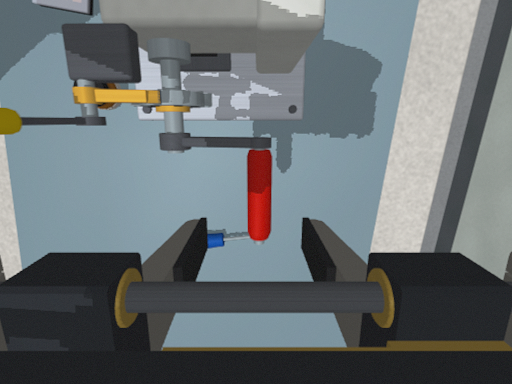

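The grip is straight in the picture, centred at (259,194), and its centre is at (0.6515, 0.0155, 0.199). I'll descend, then close.

step_arm([
  {"x": 0, "y": 0.0034, "z": 0.03, "wx": 0, "wy": 0, "wz": 0, "grip": 0.35},
  {"x": 0, "y": 0.0034, "z": 0.06, "wx": 0, "wy": 0, "wz": 0, "grip": 0.35},
  {"x": 0, "y": 0.0034, "z": 0.085, "wx": 0, "wy": 0, "wz": 0, "grip": 0.35},
  {"x": 0, "y": 0.0034, "z": 0.106, "wx": 0, "wy": 0, "wz": 0, "grip": 0.35},
  {"x": 0, "y": 0.0034, "z": 0.106, "wx": 0, "wy": 0, "wz": 0, "grip": 0.35},
])

```text
clock: 7.6
ee_pos: [0.6508, 0.0153, 0.1893]
eef_rot: [-179.8, -0.1, 94.6]
force: [0.5, 0.2, -0.9]
opening: 0.0599
grip_force: 0.0
```

step_arm([
  {"x": 0, "y": 0, "z": 0, "wx": 0, "wy": 0, "wz": 0, "grip": 0.6},
  {"x": 0, "y": 0, "z": 0, "wx": 0, "wy": 0, "wz": 0, "grip": 0.7},
  {"x": 0, "y": 0, "z": 0, "wx": 0, "wy": 0, "wz": 0, "grip": 1},
  {"x": 0, "y": 0, "z": 0, "wx": 0, "wy": 0, "wz": 0, "grip": 1},
  {"x": 0, "y": 0, "z": 0, "wx": 0, "wy": 0, "wz": 0, "grip": 1},
], grip_force=40)

```text
clock: 8.1
ee_pos: [0.6522, 0.0148, 0.19]
eef_rot: [-179.9, -0.0, 94.6]
force: [-1.0, -1.3, 2.1]
opening: 0.0229
grip_force: 40.0
```

Gripped (opening 23 mm at 40 N). I'll wind up by about 0.13 rad.

step_arm([
  {"x": 0, "y": 0.0005, "z": 0.002, "wx": 0, "wy": 0, "wz": 0, "grip": 1},
  {"x": 0, "y": 0.0009, "z": 0.004, "wx": 0, "wy": 0, "wz": 0, "grip": 1},
  {"x": 0, "y": 0.0012, "z": 0.006, "wx": 0, "wy": 0, "wz": 0, "grip": 1},
  {"x": 0, "y": 0.0015, "z": 0.008, "wx": 0, "wy": 0, "wz": 0, "grip": 1},
  {"x": 0, "y": 0.0018, "z": 0.01, "wx": 0, "wy": 0, "wz": 0, "grip": 1},
  {"x": 0, "y": 0.0019, "z": 0.0115, "wx": 0, "wy": 0, "wz": 0, "grip": 1},
  {"x": 0, "y": 0.0019, "z": 0.0115, "wx": 0, "wy": 0, "wz": 0, "grip": 1},
  {"x": 0, "y": 0.0019, "z": 0.0115, "wx": 0, "wy": 0, "wz": 0, "grip": 1},
])

```text
clock: 8.9
ee_pos: [0.6539, 0.0149, 0.1786]
eef_rot: [-179.9, -0.1, 94.6]
force: [-5.6, 0.6, 6.4]
opening: 0.0224
grip_force: 40.0
```

```bash
python3 look.py 4; python3 go.py 0.65 0.015 0.188
```

```text
t 9.0 pos [0.6539 0.0149 0.1787] rot [-1.799e+02 -1.000e-01  9.460e+01] F [-6.8  1.1  6.8] open 0.0225
shift [ 0.0004 -0.0039 -0.0093] turn [-0.1 -0.1 -0. ]
```

View pics/l4.png

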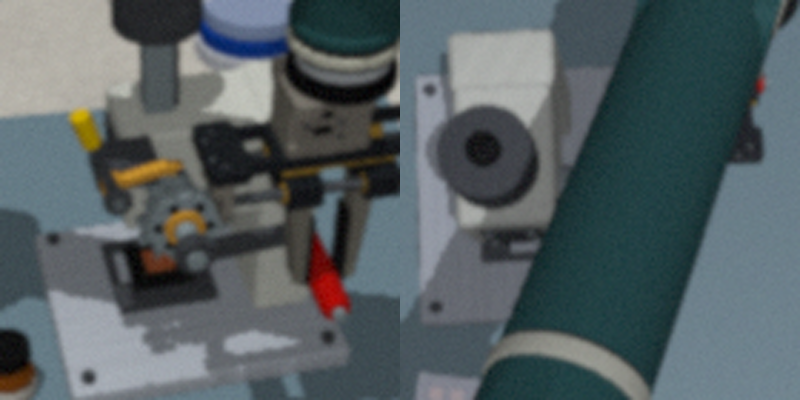

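The pawl has sprung up clear at crop (145,172), with the load felt at about 6.7 N. I'll start letting down slowly, easing off the outward radial push slightly.

step_arm([
  {"x": 0, "y": -0.0008, "z": -0.0029, "wx": 0, "wy": 0, "wz": 0, "grip": 1},
  {"x": 0, "y": -0.0018, "z": -0.0071, "wx": 0, "wy": 0, "wz": 0, "grip": 1},
  {"x": 0, "y": -0.003, "z": -0.0121, "wx": 0, "wy": 0, "wz": 0, "grip": 1},
  {"x": 0, "y": -0.0046, "z": -0.017, "wx": 0, "wy": 0, "wz": 0, "grip": 1},
  {"x": 0, "y": -0.0062, "z": -0.0218, "wx": 0, "wy": 0, "wz": 0, "grip": 1},
  {"x": 0, "y": -0.0082, "z": -0.0266, "wx": 0, "wy": 0, "wz": 0, "grip": 1},
  {"x": 0, "y": -0.0104, "z": -0.0312, "wx": 0, "wy": 0, "wz": 0, "grip": 1},
  {"x": 0, "y": -0.0129, "z": -0.0356, "wx": 0, "wy": 0, "wz": 0, "grip": 1},
  {"x": 0, "y": -0.0156, "z": -0.0399, "wx": 0, "wy": 0, "wz": 0, "grip": 1},
  {"x": 0, "y": -0.0187, "z": -0.044, "wx": 0, "wy": 0, "wz": 0, "grip": 1},
])

```text
clock: 10.0
ee_pos: [0.6368, 0.0133, 0.2236]
eef_rot: [179.9, -0.0, 94.6]
force: [-2.0, 0.8, 6.2]
opening: 0.0224
grip_force: 40.0
```

```bash
cat > arc.py <<'E'
# arc.py a0 a1 n dy dz: rows for the crank circle from a0 to a1; dy,dz radial corrections faded in
import sys,numpy as np
a0,a1,n,dy,dz=map(float,sys.argv[1:6]);n=int(n)
for i,a in enumerate(np.linspace(a0,a1,n+1)[1:],1):
    f=min(1,i/4);print("y %.4f z %.4f"%(.085*(np.cos(a)-np.cos(a0))+f*dy,-.085*(np.sin(a)-np.sin(a0))+f*dz))
E
python3 go.py .65 .015 .2; python3 arc.py .66 1.26 10 0 0
```

```text
t 10.0 pos [0.6368 0.0133 0.2236] rot [179.9  -0.   94.6] F [-2.   0.8  6.2] open 0.0224
shift [0.0006 0.0133 0.0236] turn [ 0.1 -0.  -0. ]
y -0.0032 z -0.0039
y -0.0067 z -0.0077
y -0.0104 z -0.0112
y -0.0143 z -0.0145
y -0.0184 z -0.0175
y -0.0227 z -0.0203
y -0.0271 z -0.0229
y -0.0317 z -0.0251
y -0.0363 z -0.0271
y -0.0412 z -0.0288
```

Tangential load is about 6 N and the radial force is small, so tracking is good. I'll continue.

step_arm([
  {"x": 0, "y": -0.0032, "z": -0.0039, "wx": 0, "wy": 0, "wz": 0, "grip": 1},
  {"x": 0, "y": -0.0067, "z": -0.0077, "wx": 0, "wy": 0, "wz": 0, "grip": 1},
  {"x": 0, "y": -0.0104, "z": -0.0112, "wx": 0, "wy": 0, "wz": 0, "grip": 1},
  {"x": 0, "y": -0.0143, "z": -0.0145, "wx": 0, "wy": 0, "wz": 0, "grip": 1},
  {"x": 0, "y": -0.0184, "z": -0.0175, "wx": 0, "wy": 0, "wz": 0, "grip": 1},
  {"x": 0, "y": -0.0227, "z": -0.0203, "wx": 0, "wy": 0, "wz": 0, "grip": 1},
  {"x": 0, "y": -0.0271, "z": -0.0229, "wx": 0, "wy": 0, "wz": 0, "grip": 1},
  {"x": 0, "y": -0.0317, "z": -0.0251, "wx": 0, "wy": 0, "wz": 0, "grip": 1},
  {"x": 0, "y": -0.0363, "z": -0.0271, "wx": 0, "wy": 0, "wz": 0, "grip": 1},
  {"x": 0, "y": -0.0412, "z": -0.0288, "wx": 0, "wy": 0, "wz": 0, "grip": 1},
])

```text
clock: 11.0
ee_pos: [0.5955, 0.0097, 0.2528]
eef_rot: [179.9, -0.0, 94.6]
force: [-4.0, 0.0, 10.0]
opening: 0.023
grip_force: 40.0
```

```bash
python3 go.py .65 .015 .2; python3 arc.py 1.26 1.86 10 0 0;python3 - <<'E'
from h import *
# carrier corners / foot in the side view for several heights
S=dict(np.load("side0.npz"))
def P(x,y,z):
    X=np.array([.5555+x*.997-y*.08,.187+x*.08+y*.997,z]);c=S["mtx"]@(S["R"]@X+S["t"]);return (c[:2]/c[2]).round(1)
for z in(.044,.054,.064): print(z,"FR",P(-.028,-.028,z),"FL",P(-.028,.028,z),"BR",P(.028,-.028,z),"chipF",P(-.013,-.013,z+.005))
print("foot",P(-.019,0,.108),P(0,-.019,.108),P(0,0,.108))
g=cv2.cvtColor(S["pixels"],cv2.COLOR_RGB2GRAY)
c,_=[232,205],0
print(g[180:216:1,226:272:3])
E
```

```text
t 11.0 pos [0.5955 0.0097 0.2528] rot [179.9  -0.   94.6] F [-4.  0. 10.] open 0.023
shift [0.0009 0.0547 0.0529] turn [ 0.1 -0.  -0. ]
y -0.0049 z -0.0014
y -0.0099 z -0.0025
y -0.0149 z -0.0033
y -0.0200 z -0.0039
y -0.0251 z -0.0041
y -0.0302 z -0.0040
y -0.0353 z -0.0036
y -0.0403 z -0.0029
y -0.0453 z -0.0018
y -0.0502 z -0.0005
0.044 FR [237.2 204.8] FL [232.9 190.7] BR [258.5 201.5] chipF [241.7 198.6]
0.054 FR [237.1 201.9] FL [232.8 187.8] BR [258.6 198.6] chipF [241.6 195.7]
0.064 FR [237.1 199. ] FL [232.7 184.9] BR [258.6 195.7] chipF [241.6 192.8]
foot [238.  178.2] [247.  181.9] [245.4 177.1]
[[146 143 144 127  87  69  47  67  88 112 109  85  77  75  80  63]
 [150 145 147 139  99  68  43  70  86 107  94  74  79  73  60  58]
 [147 143 144 134 108  68  56  74  87  90  64  60  65  65  58  56]
 [143 133 128 104  76  65  73  84  87  73  56  53  55  55  52  48]
 [126 103  93  66  45  67  76  81  74  60  55  44  50  50  45  40]
 [ 94  73  62  36  27  64  81  78  53  52  55  44  43  43  41  38]
 [ 76  56  49  25  14  63  66  78  31  49  49  43  38  42  40  42]
 [ 73  61  64   9
[... 1226 characters left out ...]
  40  46  62  70  84 144 148]
 [148 147  64  49  38  36  39  45  52  64  68  84  88  89 139 148]
 [149 147  68  46  39  46  52  64  74  81  84  90  93  90 140 148]
 [145 146  76  45  51  63  75  81  89  94  89  92  93  93 140 151]
 [149 149  88  64  73  86  89  89  93  90  88  88  90 107 146 148]
 [148 149 108  85  91  92  91  92  90  92  92  94  89 125 146 146]
 [147 148 124  91  88  91  90  94  91  93  98  96  92 118 137 135]
 [154 152 132  89  93  92  89  88 104 112 112 100  90  99 112 106]
 [152 151 134  96 105  95  90 101 104 122 118  95  89  90  96  91]
 [149 150 143 115 134 104  89 102 100 108 106  92  89  94  93  93]
 [150 151 150 142 146 125  94  93  89  89  90  93  92  94  93  94]]
```

From the side view the carrier top edge corners (238,199.5) and (259,195.5) match z≈0.063, so contact should come at crank turn ≈1.85–2.15 rad (α≈2.05–2.4). I'll continue to 1.86 and lift the path by 1.5 mm to ease the radial force.

step_arm([
  {"x": 0, "y": -0.0049, "z": -0.0018, "wx": 0, "wy": 0, "wz": 0, "grip": 1},
  {"x": 0, "y": -0.0099, "z": -0.0033, "wx": 0, "wy": 0, "wz": 0, "grip": 1},
  {"x": 0, "y": -0.0149, "z": -0.0044, "wx": 0, "wy": 0, "wz": 0, "grip": 1},
  {"x": 0, "y": -0.02, "z": -0.0054, "wx": 0, "wy": 0, "wz": 0, "grip": 1},
  {"x": 0, "y": -0.0251, "z": -0.0056, "wx": 0, "wy": 0, "wz": 0, "grip": 1},
  {"x": 0, "y": -0.0302, "z": -0.0055, "wx": 0, "wy": 0, "wz": 0, "grip": 1},
  {"x": 0, "y": -0.0353, "z": -0.0051, "wx": 0, "wy": 0, "wz": 0, "grip": 1},
  {"x": 0, "y": -0.0403, "z": -0.0044, "wx": 0, "wy": 0, "wz": 0, "grip": 1},
  {"x": 0, "y": -0.0453, "z": -0.0033, "wx": 0, "wy": 0, "wz": 0, "grip": 1},
  {"x": 0, "y": -0.0502, "z": -0.002, "wx": 0, "wy": 0, "wz": 0, "grip": 1},
])

```text
clock: 12.0
ee_pos: [0.5418, 0.0054, 0.2525]
eef_rot: [-179.6, -0.0, 94.5]
force: [-10.6, -0.8, 5.5]
opening: 0.0223
grip_force: 40.0
```

```bash
cat > ft.py <<'E'
import sys,numpy as np
from station import env
F=[];
for _ in range(1):
    s=env.get_state()
p=s["ee_pos"];x=(p[0]-.5678)*.997+(p[1]-.008)*.08
# angle from x/z of the TCP circle (centre z = .1787-.085*sin(.095))
z=p[2]-.1706;a=np.arctan2(z,x);f=s["force"];fx=f[0]*.997+f[1]*.08
print("t",s["clock"],"pos",p.round(4),"alpha",a.round(3),"r",np.hypot(x,z).round(4),"Ft",round(-np.sin(a)*fx+np.cos(a)*f[2],1),"Fr",round(np.cos(a)*fx+np.sin(a)*f[2],1))
E
python3 ft.py; python3 arc.py 1.86 2.06 8 0 0;
```

```text
t 12.0 pos [0.5418 0.0054 0.2525] alpha 1.88 r 0.086 Ft 8.5 Fr 8.5
y -0.0020 z 0.0006
y -0.0040 z 0.0013
y -0.0060 z 0.0020
y -0.0080 z 0.0028
y -0.0100 z 0.0037
y -0.0119 z 0.0045
y -0.0138 z 0.0055
y -0.0157 z 0.0064
```

step_arm([
  {"x": 0, "y": -0.0022, "z": 0.0002, "wx": 0, "wy": 0, "wz": 0, "grip": 1},
  {"x": 0, "y": -0.0043, "z": 0.0006, "wx": 0, "wy": 0, "wz": 0, "grip": 1},
  {"x": 0, "y": -0.0064, "z": 0.0011, "wx": 0, "wy": 0, "wz": 0, "grip": 1},
  {"x": 0, "y": -0.0085, "z": 0.0016, "wx": 0, "wy": 0, "wz": 0, "grip": 1},
  {"x": 0, "y": -0.0105, "z": 0.0025, "wx": 0, "wy": 0, "wz": 0, "grip": 1},
  {"x": 0, "y": -0.0124, "z": 0.0033, "wx": 0, "wy": 0, "wz": 0, "grip": 1},
  {"x": 0, "y": -0.0143, "z": 0.0043, "wx": 0, "wy": 0, "wz": 0, "grip": 1},
  {"x": 0, "y": -0.0162, "z": 0.0052, "wx": 0, "wy": 0, "wz": 0, "grip": 1},
  {"x": 0, "y": -0.0162, "z": 0.0052, "wx": 0, "wy": 0, "wz": 0, "grip": 1},
  {"x": 0, "y": -0.0162, "z": 0.0052, "wx": 0, "wy": 0, "wz": 0, "grip": 1},
])

```text
clock: 13.0
ee_pos: [0.525, 0.0045, 0.2454]
eef_rot: [-179.5, 0.0, 94.6]
force: [-6.6, -0.5, -6.5]
opening: 0.0228
grip_force: 40.0
```

```bash
python3 ft.py; python3 arc.py 2.06 2.3 12 0 0;
```

```text
t 13.0 pos [0.525  0.0045 0.2454] alpha 2.092 r 0.0862 Ft 9.0 Fr -2.4
y -0.0015 z 0.0008
y -0.0030 z 0.0017
y -0.0044 z 0.0025
y -0.0059 z 0.0034
y -0.0073 z 0.0044
y -0.0087 z 0.0053
y -0.0101 z 0.0063
y -0.0114 z 0.0073
y -0.0128 z 0.0084
y -0.0141 z 0.0094
y -0.0154 z 0.0105
y -0.0167 z 0.0116
```

step_arm([
  {"x": 0, "y": -0.0015, "z": 0.0008, "wx": 0, "wy": 0, "wz": 0, "grip": 1},
  {"x": 0, "y": -0.003, "z": 0.0017, "wx": 0, "wy": 0, "wz": 0, "grip": 1},
  {"x": 0, "y": -0.0044, "z": 0.0025, "wx": 0, "wy": 0, "wz": 0, "grip": 1},
  {"x": 0, "y": -0.0044, "z": 0.0025, "wx": 0, "wy": 0, "wz": 0, "grip": 1},
])

```text
clock: 13.4
ee_pos: [0.521, 0.0042, 0.2429]
eef_rot: [-179.5, 0.0, 94.6]
force: [-3.9, -0.5, -9.3]
opening: 0.0229
grip_force: 40.0
```

step_arm([
  {"x": 0, "y": -0.0013, "z": 0.0012, "wx": 0, "wy": 0, "wz": 0, "grip": 1},
  {"x": 0, "y": -0.0026, "z": 0.0024, "wx": 0, "wy": 0, "wz": 0, "grip": 1},
  {"x": 0, "y": -0.004, "z": 0.0035, "wx": 0, "wy": 0, "wz": 0, "grip": 1},
  {"x": 0, "y": -0.004, "z": 0.0035, "wx": 0, "wy": 0, "wz": 0, "grip": 1},
])

```text
clock: 13.8
ee_pos: [0.5168, 0.0037, 0.2396]
eef_rot: [-179.5, 0.0, 94.6]
force: [-6.9, -0.9, -6.4]
opening: 0.0229
grip_force: 40.0
```

step_arm([
  {"x": 0, "y": -0.0014, "z": 0.0011, "wx": 0, "wy": 0, "wz": 0, "grip": 1},
  {"x": 0, "y": -0.0028, "z": 0.0021, "wx": 0, "wy": 0, "wz": 0, "grip": 1},
  {"x": 0, "y": -0.0041, "z": 0.0032, "wx": 0, "wy": 0, "wz": 0, "grip": 1},
  {"x": 0, "y": -0.0041, "z": 0.0032, "wx": 0, "wy": 0, "wz": 0, "grip": 1},
])

```text
clock: 14.2
ee_pos: [0.513, 0.0034, 0.2364]
eef_rot: [-179.5, 0.0, 94.6]
force: [-5.8, -1.3, -7.3]
opening: 0.0228
grip_force: 40.0
```

step_arm([
  {"x": 0, "y": -0.0013, "z": 0.0011, "wx": 0, "wy": 0, "wz": 0, "grip": 1},
  {"x": 0, "y": -0.0026, "z": 0.0022, "wx": 0, "wy": 0, "wz": 0, "grip": 1},
  {"x": 0, "y": -0.0039, "z": 0.0033, "wx": 0, "wy": 0, "wz": 0, "grip": 1},
  {"x": 0, "y": -0.0039, "z": 0.0033, "wx": 0, "wy": 0, "wz": 0, "grip": 1},
])

```text
clock: 14.6
ee_pos: [0.5098, 0.0032, 0.2334]
eef_rot: [-179.6, 0.0, 94.6]
force: [-6.0, -1.8, -7.8]
opening: 0.0227
grip_force: 40.0
```

step_arm([
  {"x": 0, "y": -0.0012, "z": 0.0012, "wx": 0, "wy": 0, "wz": 0, "grip": 1},
  {"x": 0, "y": -0.0025, "z": 0.0024, "wx": 0, "wy": 0, "wz": 0, "grip": 1},
  {"x": 0, "y": -0.0037, "z": 0.0035, "wx": 0, "wy": 0, "wz": 0, "grip": 1},
  {"x": 0, "y": -0.0037, "z": 0.0035, "wx": 0, "wy": 0, "wz": 0, "grip": 1},
])

```text
clock: 15.0
ee_pos: [0.5077, 0.003, 0.2311]
eef_rot: [-179.8, 0.0, 94.6]
force: [-5.7, -0.9, -6.0]
opening: 0.0225
grip_force: 40.0
```

```bash
python3 ft.py
```

```text
t 15.0 pos [0.5077 0.003  0.2311] alpha 2.355 r 0.0855 Ft 8.3 Fr -0.2
```

step_arm([
  {"x": 0, "y": -0.0009, "z": 0.0009, "wx": 0, "wy": 0, "wz": 0, "grip": 1},
  {"x": 0, "y": -0.0018, "z": 0.0018, "wx": 0, "wy": 0, "wz": 0, "grip": 1},
  {"x": 0, "y": -0.0018, "z": 0.0018, "wx": 0, "wy": 0, "wz": 0, "grip": 1},
  {"x": 0, "y": -0.0018, "z": 0.0018, "wx": 0, "wy": 0, "wz": 0, "grip": 1},
])

```text
clock: 15.4
ee_pos: [0.5075, 0.0029, 0.2306]
eef_rot: [180.0, -0.0, 94.6]
force: [-5.3, -1.2, 0.9]
opening: 0.0226
grip_force: 40.0
```

```bash
python3 ft.py
```

```text
t 15.4 pos [0.5075 0.0029 0.2306] alpha 2.361 r 0.0852 Ft 3.1 Fr 4.4
```

The grip stopped and the load dropped from 9 to 3 N, so the ram is on the chip with roughly 25 N. I'll make one small unloading step and hold.

step_arm([
  {"x": 0, "y": -0.0007, "z": 0.0006, "wx": 0, "wy": 0, "wz": 0, "grip": 1},
  {"x": 0, "y": -0.0007, "z": 0.0006, "wx": 0, "wy": 0, "wz": 0, "grip": 1},
  {"x": 0, "y": -0.0007, "z": 0.0006, "wx": 0, "wy": 0, "wz": 0, "grip": 1},
  {"x": 0, "y": -0.0007, "z": 0.0006, "wx": 0, "wy": 0, "wz": 0, "grip": 1},
  {"x": 0, "y": -0.0007, "z": 0.0006, "wx": 0, "wy": 0, "wz": 0, "grip": 1},
  {"x": 0, "y": -0.0007, "z": 0.0006, "wx": 0, "wy": 0, "wz": 0, "grip": 1},
])

```text
clock: 16.0
ee_pos: [0.5074, 0.0028, 0.2302]
eef_rot: [179.9, 0.0, 94.6]
force: [-3.2, -1.0, 5.3]
opening: 0.0227
grip_force: 40.0
```

```bash
python3 ft.py
```

```text
t 16.0 pos [0.5074 0.0028 0.2302] alpha 2.365 r 0.085 Ft -1.5 Fr 6.0
```

Ft is about 0, so the full weight is on the chip (estimated under 45 N) and has been held for 0.6 s. I'll release, open the jaws, then lift away.

step_arm([
  {"x": 0, "y": 0, "z": 0, "wx": 0, "wy": 0, "wz": 0, "grip": 0.65},
  {"x": 0, "y": 0, "z": 0, "wx": 0, "wy": 0, "wz": 0, "grip": 0.5},
  {"x": 0, "y": 0, "z": 0, "wx": 0, "wy": 0, "wz": 0, "grip": 0.35},
  {"x": 0, "y": 0, "z": 0, "wx": 0, "wy": 0, "wz": 0, "grip": 0.35},
  {"x": 0, "y": 0, "z": 0, "wx": 0, "wy": 0, "wz": 0, "grip": 0.35},
])

```text
clock: 16.5
ee_pos: [0.5067, 0.0032, 0.2294]
eef_rot: [180.0, -0.0, 94.6]
force: [-0.6, 0.7, -0.2]
opening: 0.0594
grip_force: 0.0
```

step_arm([
  {"x": 0, "y": 0, "z": -0.01, "wx": 0, "wy": 0, "wz": 0, "grip": 0.35},
  {"x": 0, "y": 0, "z": -0.03, "wx": 0, "wy": 0, "wz": 0, "grip": 0.35},
  {"x": 0, "y": 0, "z": -0.06, "wx": 0, "wy": 0, "wz": 0, "grip": 0.35},
  {"x": -0.03, "y": 0, "z": -0.1, "wx": 0, "wy": 0, "wz": 0, "grip": 0.35},
  {"x": -0.07, "y": 0, "z": -0.12, "wx": 0, "wy": 0, "wz": 0, "grip": 0.35},
  {"x": -0.1, "y": 0, "z": -0.12, "wx": 0, "wy": 0, "wz": 0, "grip": 0.35},
  {"x": -0.1, "y": 0, "z": -0.12, "wx": 0, "wy": 0, "wz": 0, "grip": 0.35},
  {"x": -0.1, "y": 0, "z": -0.12, "wx": 0, "wy": 0, "wz": 0, "grip": 0.35},
])

```text
clock: 17.3
ee_pos: [0.5144, -0.0969, 0.3498]
eef_rot: [180.0, -0.0, 94.5]
force: [-0.4, 0.7, 0.2]
opening: 0.0596
grip_force: 0.0
```

```bash
python3 look.py 5; python3 - <<'E'
from h import *
S=dict(np.load("side5.npz"));T=dict(np.load("top5.npz"))
print(ends(mask(S,22,32,(200,110,260,160))))
m=mask(S,0,6,(190,120,330,220));print(ends(m))
E
```

```text
(array([230.5, 121.5]), array([241., 120.]), array([220., 123.]), 2)
(array([234.36619718, 187.38380282]), array([229.24559969, 170.92359651]), array([238.90187914, 201.9637929 ]), 284)
```

View pics/l5.png

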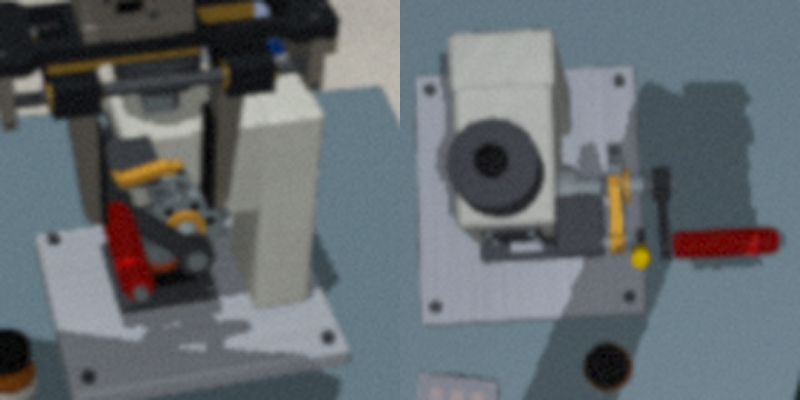

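The view shows the lever over (knob at (640,257)), the pawl clear, the grip at the front at (128,250), and the jar and box unmoved. I'll check the crank angle, then hand in.

```bash
python3 - <<'E'
from h import *
from station import env
S=dict(np.load("side5.npz"));T=dict(np.load("top5.npz"))
a=ends(mask(S,0,6,(190,120,330,220)))[0];b=ends(mask(T,0,6,(200,150,300,230)))[0]
p,e=tri(S,a,T,b);print(p,e,"alpha",np.arctan2(p[2]-.18,(p[0]-.5695)*.997))
print(env.get_state()["force"])
E
```

```text
[0.50804102 0.00111374 0.23903053] 0.0006011974490634437 alpha 2.374845497654012
[0.64856785 0.38539317 0.0156048 ]
```

The crank stands where I left it (α≈2.37), so the ram rests on the chip.

```bash
python3 -c "
from station import env
print(env.sign_off())"
```

```text
the job is handed in; nothing more can be done
None
```

I handed the job in at about 17.5 s. The pawl lever is fully over and the ram stands on the chip by its own weight. The crank is released and the jar and chip box look unmoved. I did not re-check the screwdriver, and the hand-in returned no verdict.

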